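# Level the drooping mirror table

## Task

Two small mirror tilt tables stand on the optics bench, and the plate of one of them droops at its free end. Turn that table's foot knob until its plate sits level, and let go. Do not press on the plates themselves, and leave the table that is already level as it is.

Things in the scene. Friction and masses are not known exactly. Their poses are not given: they have to be found in the camera images.
- plate_a: Aluminium plate (84 x 140 x 8 mm, with a fixed round mirror) of the out-of-level table. Origin mid-thickness on its hinge, 90 mm above the bench; x along the hinge, z square to the face (up when level); it reaches from the hinge 140 mm to -y, its free end, which droops 0.17 to 0.30 rad at first. Mirror top at z = 14 mm. Base 120 x 240 x 30 mm, fixed; either table may be the left one.
- knob_a_grip (a point): Centre of its foot knob's grip, 136 mm above the bench, by the plate's free end, 180 mm from the hinge: black upright bar, 14 (x) x 46 (y) x 36 mm high, on a 44 mm steel disc. Turns about the vertical, does not rise; clockwise from above lifts the free end, 0.25 rad per rad. Level when the bar's length points at the hinge (0.7 to 1.2 rad away at first). Friction 0.1 N m; stays put; turns past level.
- plate_b: The same plate on the other, identical table, which is level at the start and must stay so. Origin and axes as for plate_a.
- knob_b_grip (a point): Centre of the grip of the level table's foot knob, of the same shape and working as knob_a_grip. To be left alone.

How it is judged:
By the outcome, as a careful person would: the job done as asked, in the order asked, and still so for the second after the job is handed in, with the robot touching nothing.
It also fails if it takes over 32 s, if anything falls off the work surface, if the arm or the gripper's body presses on something with over 40 N, if the wrist force passes 120 N, or if a joint passes its speed limit or range.

## Robot

A 6-joint arm with a two-finger parallel gripper is mounted at the origin on the work surface. World frame = base frame: x ahead of the robot, y to its left, z up, the work surface at z = 0. Lengths are in m, angles in rad, forces in N, time in s.
With the tool pointing down it reaches from about 0.275 to 0.75 m from the base axis. Payload 10.2 kg.
Tool frame: the origin (TCP) lies at the centre of the arm's flange, where the gripper is bolted on; the fingertips stand bot.tcp_to_tips ahead of it and the grasp point (between the pads) lies 147 mm ahead of it (bot.tcp_to_tips is the distance from the TCP to the fingertips, in m); z points along the fingers, y is the direction in which the jaws open and shut (so a half turn about z gives the same grasp; the last joint's range is limited). The gripper opens to 88 mm and grips with 3 to 60 N. Pads are 18 mm wide; open, the fingers measure 123 mm over their backs; the gripper's body (75 mm by 187 mm) begins 45 mm behind the grasp point.
Start: joints at [1.062, 0.313, 1.498, -0, 1.331, -0.223], TCP at [0.148, 0.504, 0.405] pointing down, gripper open.
Joint ranges: [-2.94, 2.94], [-0.97, 2.17], [0.19, 2.56], [-1.23, 4.37], [0.02, 3.11], [-2.88, 2.88]. Speed limits (rad/s): [2.39, 2.39, 3.01, 3.14, 3.14, 3.14].

## Interface

Orientations are given as [roll, pitch, yaw] about the fixed x, y, z axes, in that order (R = Rz(yaw) Ry(pitch) Rx(roll)).
In Python, from rig import telemetry, viewer, close_job, bot gives the robot as it stands. The module is installed in compiled form; this text tells all that it offers.
- The arm moves only by the tool servo_tool, never from a script. Its argument "targets" is a list of rows, each a list of 3 entries, a list of its own where there are three numbers: the opening, from 0 (shut) to 1 (fully open), then the shift along the tool's x, y, z in mm, then the turn about the tool's z in rad. A call has 1 to 20 rows; each row shifts and turns the commanded pose from where the row before left it, along the tool's axes as they then stand; what a row does not reach is not made up. A row lasts 1/10 s, in which the tool goes at most 50 mm and 8.59 degrees, less where a joint would pass 70% of its speed; a pose out of reach is approached as far as the arm can. A call is refused whole if a number of a shift passes 50 or a number of a turn 0.15, either way. A call with a gripper value outside its range is refused whole. The fingers move at their own pace and stop on an object; "squeeze" is the grip in N (left out, the last holds). Time passes only in rows, so rows that do not move let the fingers close. It gives the time, the measured TCP pose, the force and the opening at its end, in the units of the state.
- telemetry.state(): the state, without advancing time (a new reading comes with each control period).
- viewer.get_image(name): name is "scene" or "top"; returns a dict with "frame" (400x640x3 uint8, red, green, blue), "camera_matrix" (3x3 intrinsics, pixels), "dist_coeffs" ([k1, k2, p1, p2, k3] as OpenCV has them; the pictures are not rectified), "origin" and "rotation" of the camera in the world. Camera axes: x right, y down, z forward; pixel columns grow to the right and rows downward; lengths in m; the calibration is good to about 2 mm. A picture is of the moment at which its call begins. There is no depth.
- close_job(): hands the job in, once; it reports no verdict.
The state is a dict: "t": time; "joint_pos": joint angles; "qvel": joint speeds; "joint_torque": joint torques, N m; "ee_pos": TCP position; "tcp_rot": TCP orientation; "force": force on the tool from outside, world axes, zero at the start; "ft_torque": the same for the moment, N m; "gripper_width": finger opening in m.
Only numpy, scipy, OpenCV 4.12 (cv2) and the standard library are available. Lean on these libraries where they do the work, as an engineer would, in place of code of your own. Each camera call takes 0.05 s, during which the arm holds its last target. There are 200 camera calls.

## Working session

There is one attempt and no reset: what is moved stays moved. The work goes in short steps, Python scripts to look and compute and a tool call to move; the robot and the scene stay as the last step left them, time stands still between calls to the robot, and variables do not carry over. Pictures are saved under pics/ and viewed, about 8 in all and at most 12, crops included, and the job is handed in when it is done.

Besides the shell and the picture viewer there is one more tool, called after ">>>" as a command line: name --argument value ..., lists and objects as JSON in quotes. servo_tool: Moves the arm, as the interface text tells. Its arguments: {"type":"object","properties":{"targets":{"type":"array","items":{"type":"array"}},"squeeze":{"type":"number"}},"required":["targets"]}

```bash
mkdir -p pics
python3 - <<'E'
from rig import telemetry, viewer, bot
import cv2, pickle
s=telemetry.state(); print(s, bot.tcp_to_tips)
for n in("scene","top"):
    d=viewer.get_image(n); pickle.dump(d,open(n+".pkl","wb"))
    cv2.imwrite(f"pics/{n}0.png",d["frame"][:,:,::-1]); print(n,d["origin"],d["rotation"],d["camera_matrix"],d["dist_coeffs"])
E
```

```text
{'t': 0.0, 'joint_pos': array([ 1.06156537e+00,  3.13456770e-01,  1.49839769e+00,  8.83901417e-06,
        1.33102232e+00, -2.23436500e-01]), 'qvel': array([ 1.21361429e-04,  2.60262759e-04, -4.52033701e-04,  3.97339663e-04,
       -1.88125724e-04, -8.00510043e-05]), 'joint_torque': array([-1.32351757e-03, -4.02196634e+01, -2.52276760e+01,  6.94056298e-02,
        3.51288531e-02, -8.63643527e-05]), 'ee_pos': array([0.14802219, 0.50366935, 0.4041723 ]), 'tcp_rot': array([-3.14034234e+00, -2.92911257e-04,  2.85579591e+00]), 'force': array([-0.52015773, -0.08698208,  0.57036239]), 'ft_torque': array([-0.00503924, -0.0493351 ,  0.00148068]), 'gripper_width': 0.0883643120821968} 0.166
scene [ 1.13706077 -0.13109243  0.96272278] [-2.52070846 -0.00302373  1.31241188] [[498.97172537   0.         321.45780619]
 [  0.         498.97172537 204.15160182]
 [  0.           0.           1.        ]] [-0.1073694  0.         0.         0.         0.       ]
top [ 0.52351443 -0.01204905  0.88216721] [-3.11077858  0.02632061 -1.5723781 ] [[373.83086671   0.         326.39704409]
 [  0.         373.83086671 208.43224763]
 [  0.           0.           1.        ]] [0.00565863 0.         0.         0.         0.        ]
```

View pics/top0.png

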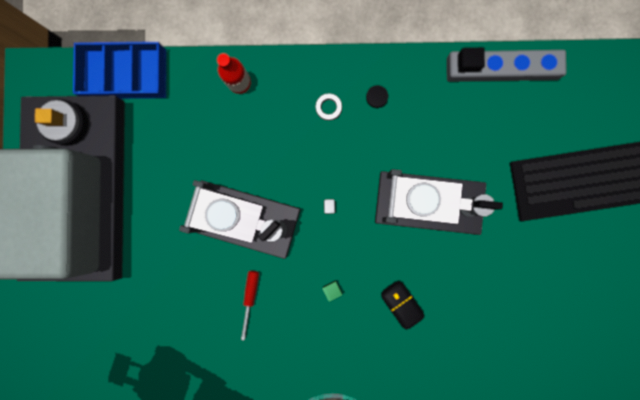

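View pics/scene0.png

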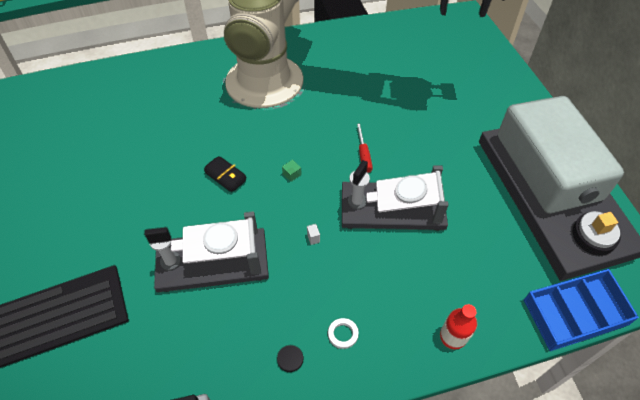

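The top view shows the two tables. The left one (knob near px 268,232, bar turned diagonally) is the drooping table A. The right one (knob near 484,205) has its bar pointing along the table. I'll rectify the top view onto the bar-top plane and measure there.

```bash
cat > h.py <<'E'
import numpy as np,cv2,pickle
from scipy.spatial.transform import Rotation as Ro
def ray(d,uv,z):
    r=np.asarray(d["rotation"]); R=r if r.shape==(3,3) else Ro.from_euler("xyz",r).as_matrix()
    p=cv2.undistortPoints(np.float64(uv).reshape(-1,1,2),d["camera_matrix"],d["dist_coeffs"]).reshape(-1,2)
    v=np.c_[p,np.ones(len(p))]@R.T; o=np.asarray(d["origin"])
    return o+v*((z-o[2])/v[:,2])[:,None]
def proj(d,P):
    R=Ro.from_euler("xyz",d["rotation"]).as_matrix().T
    return cv2.projectPoints(np.float64(P).reshape(-1,3),cv2.Rodrigues(R)[0],-R@np.asarray(d["origin"]),d["camera_matrix"],d["dist_coeffs"])[0].reshape(-1,2)
E
python3 - <<'E'
from h import *
d=pickle.load(open("top.pkl","rb")); s=pickle.load(open("scene.pkl","rb"))
print(proj(s,ray(d,[[268,232],[484,205]],.15)))
a=d["frame"][170:270,170:310,::-1]; b=s["frame"][120:240,330:460,::-1]
cv2.imwrite("pics/c1.png",np.hstack([cv2.resize(a,(0,0),fx=3.0,fy=3,interpolation=2)[:300],cv2.resize(b,(0,0),fx=2.5,fy=2.5,interpolation=2)[:300,:325]]))
E
```

```text
[[358.92453552 166.17847638]
 [161.12803341 228.16322   ]]
```

View pics/c1.png

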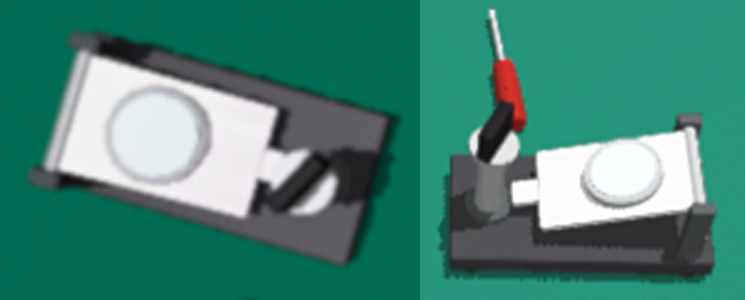

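Run:
```python
from h import *
d=pickle.load(open("top.pkl","rb")); s=pickle.load(open("scene.pkl","rb"))
T=lambda l:[[170+x/3,170+y/3] for x,y in l]
S=lambda l:[[330+x/2.5,120+y/2.5] for x,y in l]
ang=lambda v:np.arctan2(v[1],v[0])
h=ray(d,T([(90,53),(49,171)]),.094); print("hinge",h,np.linalg.norm(h[0]-h[1]),ang(h[0]-h[1]))
b=ray(d,T([(392,117),(350,264)]),.03); print("base",b,np.linalg.norm(b[0]-b[1]),ang(b[0]-b[1]))
k=ray(d,T([(274,203),(323,157)]),.154); print("bar",k,np.linalg.norm(k[0]-k[1]),ang(k[1]-k[0]))
kd=ray(d,T([(303,182)]),.118);print("disc",kd)
m=h.mean(0);c=k.mean(0);print("hinge-knob",np.linalg.norm((c-m)[:2]),ang(m-c), c)
ks=ray(s,S([(505-420,130)]),.136);print("scene knob",ks)
# knob B
print("B knob", ray(d,[[486,205]],.154))
```

```text
hinge [[0.59277349 0.278075   0.094     ]
 [0.50906731 0.30661602 0.094     ]] 0.08843819654644317 -0.32860470098451366
base [[0.54866865 0.06917061 0.03      ]
 [0.43706793 0.1010645  0.03      ]] 0.11606869079334003 -0.27836574458765406
bar [[0.4891711  0.13430842 0.154     ]
 [0.51905364 0.10236678 0.154     ]] 0.043740533214852495 -0.8186915713711874
disc [[0.50178354 0.12169452 0.118     ]]
hinge-knob 0.1801936279451005 1.3080173125005956 [0.50411237 0.1183376  0.154     ]
scene knob [[0.50733426 0.13204474 0.136     ]]
B knob [[ 0.55187627 -0.30048196  0.154     ]]
```

>>> servo_tool --targets '[[0.6,[-30,-18,0],0],[0.6,[-30,-18,0],0],[0.6,[-30,-18,0],0],[0.6,[-30,-18,0],0],[0.6,[-30,-18,0],0],[0.6,[-30,-18,0],0],[0.6,[-30,-18,0],0],[0.6,[-30,-18,0],0],[0.6,[-30,-18,0],0],[0.6,[-30,-18,0],0],[0.6,[-30,-18,0],0],[0.6,[-30,-18,0],0],[0.6,[-30,-18,0],0],[0.6,[-30,-18,0],0],[0.6,[0,0,0],0.133],[0.6,[0,0,0],0.133],[0.6,[0,0,0],0.133],[0.6,[0,0,0],0.133],[0.6,[0,0,0],0],[0.6,[0,0,0],0]]'

```text
t: 2.1
ee_pos: [0.4799, 0.1435, 0.4046]
tcp_rot: [-3.141, -0.0, 2.327]
force: [-0.1, 0.5, 0.1]
gripper_width: 0.0528
```

>>> servo_tool --targets '[[0.6,[-17,0,0],0],[0.6,[-17,0,0],0],[0.6,[0,0,20],0],[0.6,[0,0,25],0],[0.6,[0,0,25],0],[0.6,[0,0,0],0],[0.6,[0,0,0],0]]'

```text
t: 2.8
ee_pos: [0.5039, 0.118, 0.3352]
tcp_rot: [3.142, 0.0, 2.324]
force: [-0.1, -0.4, -1.4]
gripper_width: 0.0528
```

Run:
```python
from rig import viewer
import cv2,numpy as np
a=viewer.get_image("scene")["frame"][70:230,300:460,::-1];b=viewer.get_image("top")["frame"][150:310,170:330,::-1]
cv2.imwrite("pics/c2.png",cv2.resize(np.hstack([a,b]),(0,0),fx=2.5,fy=2.5,interpolation=2))
```

```text
(no output)
```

View pics/c2.png

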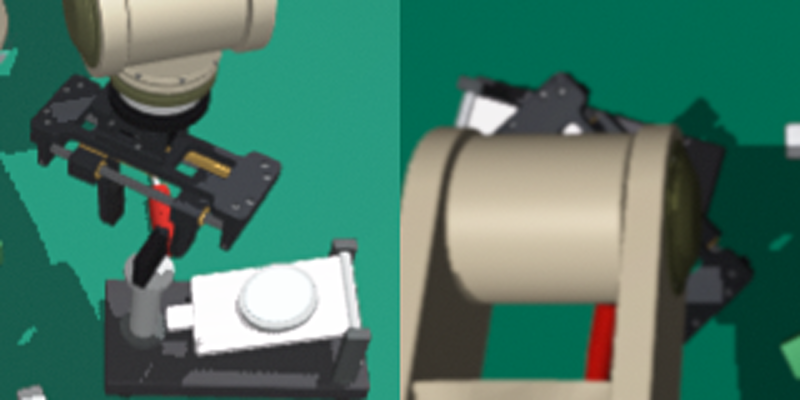

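The scene crop shows the jaws open on either side of the bar (px ~155,255) and lined up with it. Next I'll descend and close.

>>> servo_tool --targets '[[0.6,[0,0,16],0],[0.6,[0,0,15],0],[0.6,[0,0,15],0],[0.6,[0,0,0],0],[0,[0,0,0],0],[0,[0,0,0],0],[0,[0,0,0],0],[0,[0,0,0],0],[0,[0,0,0],0],[0,[0,0,0],0]]' --squeeze 30

```text
t: 3.9
ee_pos: [0.5047, 0.1201, 0.2894]
tcp_rot: [3.131, 0.003, 2.323]
force: [19.1, 17.2, -11.3]
gripper_width: 0.0138
```

>>> servo_tool --targets '[[0,[0,2,0],0],[0,[0,0,0],0],[0,[0,0,0],0]]'

```text
t: 4.2
ee_pos: [0.5055, 0.1207, 0.2893]
tcp_rot: [3.136, 0.002, 2.323]
force: [9.6, 7.6, -3.6]
gripper_width: 0.0136
```

>>> servo_tool --targets '[[0,[0,1.5,0],0],[0,[0,0,0],0],[0,[0,0,0],0]]'

```text
t: 4.5
ee_pos: [0.5061, 0.1211, 0.2892]
tcp_rot: [3.14, 0.001, 2.324]
force: [4.7, 2.2, 2.5]
gripper_width: 0.0138
```

>>> servo_tool --targets '[[0,[0,0,0],0.1],[0,[0,0,0],0.1],[0,[0,0,0],0.1],[0,[0,0,0],0.1],[0,[0,0,0],0.1],[0,[0,0,0],0]]'

```text
t: 5.1
ee_pos: [0.5053, 0.1207, 0.2892]
tcp_rot: [-3.139, 0.001, 1.821]
force: [-4.0, -4.5, 7.7]
gripper_width: 0.0137
```

>>> servo_tool --targets '[[0,[0,0,0],0.1],[0,[0,0,0],0.1],[0,[0,0,0],0.1],[0,[0,0,0],0.1],[0,[0,0,0],0.1],[0,[0,0,0],0.02],[0,[0,0,0],0],[0,[0,0,0],0]]'

```text
t: 5.9
ee_pos: [0.5044, 0.1207, 0.2891]
tcp_rot: [-3.136, 0.003, 1.305]
force: [-15.6, -4.9, 15.3]
gripper_width: 0.0138
```

>>> servo_tool --targets '[[0,[0,-1.8,0],0],[0,[0,0,0],0],[0,[0,0,0],0],[0.5,[0,0,0],0],[0.5,[0,0,0],0],[0.5,[0,0,0],0],[0.5,[0,0,0],0],[0.5,[0,0,-15],0],[0.5,[0,0,-25],0],[0.5,[0,0,-30],0],[0.5,[0,0,-30],0],[0.5,[-40,0,0],0],[0.5,[-40,0,0],0],[0.5,[-40,0,0],0],[0.5,[-40,0,0],0],[0.5,[-40,0,0],0],[0.5,[-40,0,0],0],[0.5,[0,0,0],0],[0.5,[0,0,0],0]]'

```text
t: 7.8
ee_pos: [0.4406, -0.1102, 0.3887]
tcp_rot: [-3.141, -0.0, 1.302]
force: [0.8, 0.3, -0.6]
gripper_width: 0.0438
```

Run:
```python
from rig import viewer,telemetry
import cv2,numpy as np,pickle
s=viewer.get_image("scene");t=viewer.get_image("top");pickle.dump(s,open("s2.pkl","wb"));pickle.dump(t,open("t2.pkl","wb"))
b=s["frame"][120:240,330:460,::-1];a=t["frame"][170:270,170:310,::-1]
f=lambda i:cv2.resize(i,(0,0),fx=3,fy=3,interpolation=2)
cv2.imwrite("pics/c3.png",np.hstack([f(a)[:300],f(b)[:300,:380]]))
print(telemetry.state()["ee_pos"])
```

```text
[ 0.44086693 -0.10916565  0.38868707]
```

View pics/c3.png

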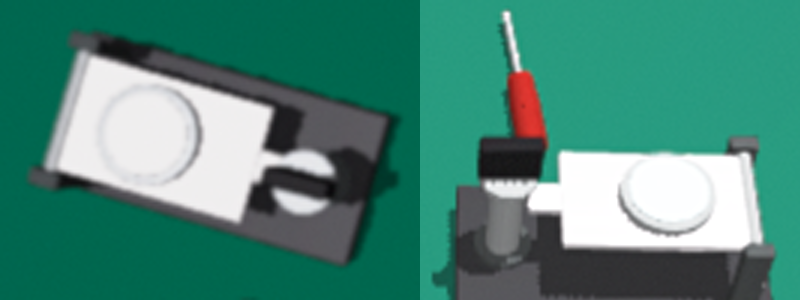

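Run:
```python
from h import *
def edges(d,z,c,yaw,W,prof,name):
    # sample image in table frame (u along axis away->hinge, v across) on plane z
    ex=np.array([np.cos(yaw),np.sin(yaw)]);ey=np.array([-ex[1],ex[0]])
    u=np.arange(W[0],W[1],.001);v=np.arange(W[2],W[3],.0005)
    U,V=np.meshgrid(u,v);P=np.c_[(c+U.reshape(-1,1)*ex+V.reshape(-1,1)*ey),np.full(U.size,z)]
    m=proj(d,P).astype(np.float32).reshape(U.shape+(2,))
    im=cv2.remap(d["frame"].astype(np.float32),m[...,0],m[...,1],cv2.INTER_CUBIC)
    g=np.abs(np.gradient(cv2.GaussianBlur(prof(im),(0,0),3),axis=0))
    vv=np.array([ (v*w).sum()/w.sum() for w in [np.where(abs(np.arange(len(v))-k.argmax())<12,k,0) for k in g.T]])
    A=np.ones(len(u),bool)
    for _ in range(4):
        p=np.polyfit(u[A],vv[A],1);r=vv-np.polyval(p,u);A=abs(r)<max(.0007,2*np.median(abs(r)))
    print(name,"yaw",round(yaw+np.arctan(p[0]),4),"v",round(p[1],4),"n",A.sum(),len(u),"rms",r[A].std())
gr=lambda i:i[...,1]-i[...,0]; gy=lambda i:i.mean(-1)
for n in("t2.pkl","s2.pkl"):
    d=pickle.load(open(n,"rb"));c=np.array([.504,.1225]);Y=1.30
    for zz in ((.03,) if n[0]=="t" else (.03,0)):
      for s in(-1,1):
        e=sorted([s*.048,s*.078]);edges(d,zz,c,Y,(-.03,.16,*e),gr,f"{n} base z{zz} {s}")
    for s in(-1,1):
        e=sorted([s*.033,s*.054]);edges(d,.094,c,Y,(.055,.165,*e),gy,f"{n} plate {s}")
        e=sorted([s*.001,s*.015]);edges(d,.154,c,Y,(-.018,.018,*e),gy,f"{n} bar {s}")
```

```text
t2.pkl base z0.03 -1 yaw 1.2868 v -0.0598 n 190 190 rms 0.0002723696321497718
t2.pkl base z0.03 1 yaw 1.2874 v 0.0611 n 190 190 rms 6.539914867526641e-05
t2.pkl plate -1 yaw 1.2809 v -0.0407 n 111 111 rms 0.0001711638266432441
t2.pkl bar -1 yaw 1.3497 v -0.0081 n 36 36 rms 0.00034829885935655546
t2.pkl plate 1 yaw 1.2873 v 0.0437 n 111 111 rms 0.00016738177155084237
t2.pkl bar 1 yaw 1.3181 v 0.0073 n 32 36 rms 0.00017509934215038784
s2.pkl base z0.03 -1 yaw 1.2947 v -0.0741 n 186 190 rms 0.00016073377139954966
s2.pkl base z0.03 1 yaw 1.3439 v 0.0609 n 157 190 rms 0.0029784435589953807
s2.pkl base z0 -1 yaw 1.2883 v -0.0554 n 175 190 rms 0.00018947910281248476
s2.pkl base z0 1 yaw 1.1636 v 0.0677 n 175 190 rms 0.004497387077092283
s2.pkl plate -1 yaw 1.2889 v -0.0479 n 111 111 rms 0.00020277605082860006
s2.pkl bar -1 yaw 1.3422 v -0.0097 n 36 36 rms 8.768267914786484e-05
s2.pkl plate 1 yaw 1.2958 v 0.0397 n 105 111 rms 0.0002525969377486546
s2.pkl bar 1 yaw 1.3102 v 0.0046 n 36 36 rms 0.00017231488549011633
```

Run:
```python
from h import *
def bar(d,c,yaw,nm,dark=(-.03,.16)):
    def run(z,W,prof):
        ex=np.array([np.cos(yaw),np.sin(yaw)]);ey=np.array([-ex[1],ex[0]])
        u=np.arange(W[0],W[1],.001);v=np.arange(W[2],W[3],.0005)
        U,V=np.meshgrid(u,v);P=np.c_[(c+U.reshape(-1,1)*ex+V.reshape(-1,1)*ey),np.full(U.size,z)]
        m=proj(d,P).astype(np.float32).reshape(U.shape+(2,))
        im=cv2.remap(d["frame"].astype(np.float32),m[...,0],m[...,1],cv2.INTER_CUBIC)
        g=np.abs(np.gradient(cv2.GaussianBlur(prof(im),(0,0),3),axis=0))
        vv=np.array([(v*w).sum()/w.sum() for w in [np.where(abs(np.arange(len(v))-k.argmax())<12,k,0) for k in g.T]])
        A=np.ones(len(u),bool)
        for _ in range(4):
            p=np.polyfit(u[A],vv[A],1);r=vv-np.polyval(p,u);A=abs(r)<max(.0007,2*np.median(abs(r)))
        return round(yaw+np.arctan(p[0]),4),round(p[1],4),A.sum(),len(u),round(r[A].std(),5)
    gr=lambda i:i[...,1]-i[...,0]; gy=lambda i:i.mean(-1)
    for s in(-1,1):
        print(nm,s,"base",run(.03,(-.03,.16,*sorted([s*.048,s*.078])),gr),"plate",run(.094,(.055,.165,*sorted([s*.033,s*.054])),gy),"bar",run(.154,(-.018,.018,*sorted([s*.001,s*.015])),gy))
L=lambda n:pickle.load(open(n,"rb"))
t=L("top.pkl")
hb=ray(t,[[389,198]],.094)[0,:2]; kb=ray(t,[[486,205]],.154)[0,:2]
v=hb-kb;print(np.linalg.norm(v),np.arctan2(v[1],v[0]))
Y=np.arctan2(v[1],v[0])
bar(t,kb,Y,"B top0");bar(L("scene.pkl"),kb,Y,"B scene0")
bar(L("t2.pkl"),np.array([.504,.1225]),1.287,"A top2");bar(L("s2.pkl"),np.array([.504,.1225]),1.287,"A sc2")
# side-by-side rectified views of both tables' knobs
```

```text
0.17832622846056845 1.4719369371238913
B top0 -1 base (np.float64(1.4571), np.float64(-0.0622), np.int64(177), 190, np.float64(8e-05)) plate (np.float64(1.4589), np.float64(-0.0455), np.int64(111), 111, np.float64(0.00017)) bar (np.float64(1.4698), np.float64(-0.0088), np.int64(36), 36, np.float64(0.00026))
B top0 1 base (np.float64(1.4581), np.float64(0.0575), np.int64(190), 190, np.float64(0.00013)) plate (np.float64(1.4593), np.float64(0.0398), np.int64(111), 111, np.float64(0.00013)) bar (np.float64(1.4517), np.float64(0.0062), np.int64(36), 36, np.float64(7e-05))
B scene0 -1 base (np.float64(1.4651), np.float64(-0.0748), np.int64(190), 190, np.float64(0.00013)) plate (np.float64(1.4636), np.float64(-0.0499), np.int64(104), 111, np.float64(0.00012)) bar (np.float64(1.4812), np.float64(-0.0119), np.int64(29), 36, np.float64(4e-05))
B scene0 1 base (np.float64(1.4789), np.float64(0.0736), np.int64(136), 190, np.float64(0.00101)) plate (np.float64(1.4639), np.float64(0.0371), np.int64(111), 111, np.float64(0.00013)) bar (np.float64(1.4781), np.float64(0.0032), np.int64(36), 36, np.f
[... 386 characters left out ...]
(np.float64(1.2873), np.float64(0.0437), np.int64(111), 111, np.float64(0.00016)) bar (np.float64(1.3167), np.float64(0.0073), np.int64(32), 36, np.float64(0.00015))
A sc2 -1 base (np.float64(1.2887), np.float64(-0.0741), np.int64(186), 190, np.float64(0.00017)) plate (np.float64(1.2839), np.float64(-0.0476), np.int64(106), 111, np.float64(0.00029)) bar (np.float64(1.3411), np.float64(-0.0097), np.int64(36), 36, np.float64(8e-05))
A sc2 1 base (np.float64(1.3564), np.float64(0.0605), np.int64(168), 190, np.float64(0.00301)) plate (np.float64(1.296), np.float64(0.0396), np.int64(106), 111, np.float64(0.00025)) bar (np.float64(1.3029), np.float64(0.0046), np.int64(36), 36, np.float64(0.00016))
```

The bar comes out about 0.03 rad short, with table B as the control, so the plate is about 0.008 rad low. I'll grip again and trim it.

>>> servo_tool --targets '[[0.5,[40,0,0],0],[0.5,[40,0,0],0],[0.5,[40,0,0],0],[0.5,[40,0,0],0],[0.5,[40,0,0],0],[0.5,[40,0,0],0],[0.5,[0,0,0],0],[0.5,[0,0,30],0],[0.5,[0,0,30],0],[0.5,[0,0,25],0],[0.5,[0,0,15],0],[0.5,[0,0,0],0],[0,[0,0,0],0],[0,[0,0,0],0],[0,[0,0,0],0],[0,[0,0,0],0],[0,[0,0,0],0]]'

```text
t: 9.6
ee_pos: [0.5037, 0.1218, 0.2892]
tcp_rot: [-3.141, -0.0, 1.304]
force: [-4.8, 1.6, 5.0]
gripper_width: 0.0138
```

>>> servo_tool --targets '[[0,[0,0,0],0.012],[0,[0,0,0],0.012],[0,[0,0,0],0],[0,[0,0,0],0],[0.5,[0,0,0],0],[0.5,[0,0,0],0],[0.5,[0,0,0],0],[0.5,[0,0,0],0],[0.5,[0,0,-15],0],[0.5,[0,0,-25],0],[0.5,[0,0,-30],0],[0.5,[0,0,-30],0],[0.5,[-40,0,0],0],[0.5,[-40,0,0],0],[0.5,[-40,0,0],0],[0.5,[-40,0,0],0],[0.5,[-40,0,0],0],[0.5,[-40,0,0],0],[0.5,[0,0,0],0],[0.5,[0,0,0],0]]'

```text
t: 11.6
ee_pos: [0.435, -0.1088, 0.3887]
tcp_rot: [3.142, -0.0, 1.278]
force: [0.7, -0.3, 0.0]
gripper_width: 0.0439
```

Run:
```python
from h import *
from rig import viewer,telemetry
s=viewer.get_image("scene");t=viewer.get_image("top")
def run(d,z,W):
    c=np.array([.504,.1225]);yaw=1.287
    ex=np.array([np.cos(yaw),np.sin(yaw)]);ey=np.array([-ex[1],ex[0]])
    u=np.arange(W[0],W[1],.001);v=np.arange(W[2],W[3],.0005)
    U,V=np.meshgrid(u,v);P=np.c_[(c+U.reshape(-1,1)*ex+V.reshape(-1,1)*ey),np.full(U.size,z)]
    m=proj(d,P).astype(np.float32).reshape(U.shape+(2,))
    im=cv2.remap(d["frame"].astype(np.float32),m[...,0],m[...,1],cv2.INTER_CUBIC).mean(-1)
    g=np.abs(np.gradient(cv2.GaussianBlur(im,(0,0),3),axis=0))
    vv=np.array([(v*w).sum()/w.sum() for w in [np.where(abs(np.arange(len(v))-k.argmax())<12,k,0) for k in g.T]])
    return yaw+np.arctan(np.polyfit(u,vv,1)[0])
for n,d in(("top",t),("scene",s)):
    print(n,[round(run(d,.154,(-.018,.018,*sorted([k*.001,k*.015]))),4) for k in(-1,1)])
f=lambda i,k:cv2.resize(i[:,:,::-1],(0,0),fx=k,fy=k,interpolation=2)
cv2.imwrite("pics/c4.png",np.hstack([f(t["frame"][160:260,170:310],2.5),f(s["frame"][130:230,330:460],2.5)]))
cv2.imwrite("pics/c5.png",s["frame"][:,:,::-1])
st=telemetry.state();print(st["t"],st["tcp_rot"],st["force"])
```

```text
top [np.float64(1.3346), np.float64(1.3413)]
scene [np.float64(1.3145), np.float64(1.2785)]
11.7 [ 3.14152724e+00 -1.63756688e-04  1.28060371e+00] [-0.10443337 -0.06857604 -0.07959737]
```

View pics/c5.png

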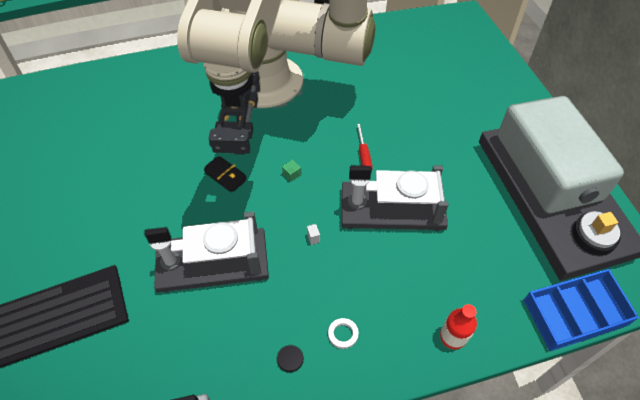

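```bash
python3 -c "
from rig import close_job; close_job()"
```

```text
the job is handed in; nothing more can be done
```

I turned the drooping table's knob (left in the top view) about 1.03 rad clockwise. A second grip trimmed it by 0.024 rad. I then let go, backed off and handed in at about 11.7 s. I never touched the level table, and the measured force on the tool was about zero at the end.

- **Target direction:** the table's long axis measured 1.287 rad.
- **Agreeing checks:** the jaws held the bar flush at a tool angle of about 1.28 rad. The scene camera put the bar at about 1.28 rad, after correcting for the bias I saw on the level table. By these the plate is level to within about 0.005 rad.
- **Disagreeing check:** the top camera's last reading of the bar was about 1.338 rad, which would leave the plate about 0.012 rad low. I gave it less weight: that last fit was done without rejecting outliers, against a dark shadow. It also barely changed after the trim, while the scene reading did.
- **Plate tilt:** I did not measure it directly with useful precision. In the final scene picture both plates look level.

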